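Reset the hotplate and refit its control knob

TASK

The hotplate's cut-out has tripped and its control knob has come off. First press the round reset plunger on the hotplate all the way down and let it spring back up; then take the loose knob, turn it so that its D-shaped bore matches the D-shaped control shaft, push it fully home and press knob and shaft down to the end of the shaft's spring travel. Finish while still holding the knob pressed down there, and leave the timer, the lime and the mug where they stand.

Things in the scene. Friction and masses are not known exactly. Their poses are not given: they have to be found in the camera images.
- hob: White table-top hotplate with steel top, 250 (x) x 240 (y) x 60 mm high, fixed; origin at the centre of its underside. Its round dark heating plate (150 mm wide, 12 mm above the steel top) is centred at (36, 0) mm. Plunger and D-shaft stand on the strip along its front (-x) edge: plunger at (-85, 60) mm, shaft at (-85, -60) mm.
- plunger_top (a point): Centre of the top of the reset plunger: a black round head, 26 mm across, 6 mm thick, on a steel stem in a 34 mm wide, 6 mm high steel collar; its top is 86 mm above the worktop when up.
- plunger (a joint): How far the plunger is pressed straight down, m: 0 up, 0.008 at its stop. Its spring pushes back with 1.6 N at the start and 4.8 N at the stop, and returns it when let go.
- shaft_tip (a point): On the axis, at the top end of the bare upright steel D-shaft, 82 mm above the worktop when not pressed (22 mm above the hotplate). 14 mm diameter with one flat, 2.5 mm from the axis, facing this point's own -x; z is up; top 1.5 mm chamfered. Starts turned up to 0.6 rad either way from the hotplate's axes; stiff to turn (0.15 N m): turn the knob to suit it.
- shaft (a joint): How far the shaft is pushed straight down, m: 0 up, 0.006 at its stop. Its spring pushes back with 3.2 N at the start and 8 N at the stop.
- knob: Loose black knob, 50 g, bore down; origin at the centre of its underside, z up. Round skirt 44 mm across, 18 mm high (40 mm across at its flat top); on it a straight grip bar along the knob's x, 38 long, 14 thick (y), from 18 to 40 mm height. A nose 8 mm wide, 18 to 26 mm high, juts beyond the skirt at the bar's -x end, to 31 mm from the axis; a pale line on the bar runs toward it.
- timer: Bystander: white round kitchen timer, 66 mm across, 43 mm high; origin at the centre of its underside.
- lime: Bystander: lime, 60 x 48 x 48 mm; origin at its underside.
- mug: Bystander: white mug, 79 x 114 x 96 mm; origin at the centre of its underside.
- knob_bore (a point): Blind end of the knob's bore: on the axis, 14 mm above the underside; the knob's axes. The bore is D-shaped, 1 mm wider all round than the shaft (0.6 at the flat), flat on the nose side (-x): it goes on only when the nose points the way the shaft's flat faces, within 0.15 rad. Fully home, this point meets shaft_tip and the knob's underside is 8 mm above the hotplate (2 mm when pressed).
Not all that is in view belongs to the job. Of the things shaped like the knob, the black one is meant.

How it is judged:
By the outcome, as a careful person would: the job done as asked, in the order asked, and still so for the second after the job is handed in, while the arm keeps its last pose, push and grip.
It also fails if it takes over 64 s, if anything falls off the work surface, if the arm or the gripper's body presses on something with over 40 N, if the wrist force passes 120 N, or if a joint passes its speed limit or range.

ROBOT

A 7-joint arm with a two-finger parallel gripper is mounted at the origin on a cart in front of the work surface, level with it; the furniture and walls round the work are solid. World frame = base frame: x ahead of the robot, y to its left, z up, the work surface at z = 0. Lengths are in mm, angles in rad, forces in N, time in s.
With the tool pointing down it reaches from about 400 to 875 mm from the base axis. Payload 4.4 kg.
Tool frame: the origin (TCP) lies midway between the tips of the shut fingers; the grasp point (between the pads) lies ctrl.grip_depth behind it (ctrl.grip_depth is the distance from the TCP to the grasp point, in mm); z points along the fingers, y is the line along which they close (so a half turn about z gives the same grasp; the last joint's range is limited). The gripper opens to 85 mm and grips with 20 to 120 N. Pads are 22 mm wide; open, the fingers measure 114 mm over their backs; the gripper's body (76 mm by 85 mm) begins 54 mm behind the grasp point. The pads swing forward as they close: fully open they stand 13 mm farther back than shut.
Start: joints at [-1.288, 0.628, 0.038, 1.517, -0.027, 0.996, -0.02], TCP at [222.128, 610.882, 231.313] pointing down, gripper open.
Joint ranges: [-3.06, 3.06], [-0.37, 2.12], [-1.25, 1.32], [0.18, 2.47], [-1.1, 4.24], [0.23, 1.98], [-2.94, 2.94]. Speed limits (rad/s): [2.57, 2.57, 3.14, 3.14, 3.14, 3.14, 3.14].

INTERFACE

Orientations are given as [roll, pitch, yaw] about the fixed x, y, z axes, in that order (R = Rz(yaw) Ry(pitch) Rx(roll)).
In Python, from cell import ctrl gives the robot as it stands.
- The arm moves only by the tool carry_out, never from a script. Its argument "deltas" is one flat list of numbers, 7 for each row, row after row: the turn, a rotation vector about the tool's x, y, z in degrees, then the shift along the tool's x, y, z in m, then the closure, from -1 (fully open) to 1 (shut). In form: [wx, wy, wz, dx, dy, dz, claw, wx, wy, wz, dx, dy, dz, claw, ...]. A call has 1 to 12 rows; each row shifts and turns the commanded pose from where the row before left it, along the tool's axes as they then stand; what a row does not reach is not made up. A row lasts 1/8 s, in which the tool goes at most 62.5 mm and 10.7 degrees, less where a joint would pass 70% of its speed; a pose out of reach is approached as far as the arm can. A call with a gripper value outside its range is refused whole. The fingers move at their own pace and stop on an object; the grip force is fixed at half the most. Time passes only in rows, so rows that do not move let the fingers close. It gives the time, the measured TCP pose, the force, the opening and the grip force at its end, in the units of the state.
- ctrl.read_state(): the state, without advancing time (a new reading comes with each control period).
- ctrl.get_image(name): name is "scene" or "top"; returns the picture (480x640x3 uint8, red, green, blue); there is no depth.
- ctrl.calibration(name): a dict with "mtx" (3x3 intrinsics, pixels), "distortion" ([k1, k2, p1, p2, k3] as OpenCV has them; the pictures are not rectified), "R" (3x3) and "t" (3): a world point X has camera coordinates R X + t. Camera axes: x right, y down, z forward; pixel columns grow to the right and rows downward; lengths in mm; the calibration is good to about 2 mm. A picture is of the moment at which its call begins. calibration takes no time and is no camera call.
- ctrl.finish_job(): hands the job in; it is judged then, once.
The state is a dict: "clock": time; "qpos": joint angles; "qd": joint speeds; "tau": joint torques, N m; "eef_pos": TCP position; "tool_rot": TCP orientation; "force": force on the tool from outside, world axes, zero at the start; "torque": the same for the moment, N m; "width": finger opening in mm; "gripper_force": force on a finger pad.
Only numpy, scipy, OpenCV 4.12 (cv2) and the standard library are available. Lean on these libraries where they do the work, as an engineer would, in place of code of your own. Each camera call takes 0.05 s, during which the arm holds its last target. There are 200 camera calls.

## Working session

There is one attempt and no reset: what is moved stays moved. The work goes in short steps, Python scripts to look and compute and a tool call to move; the robot and the scene stay as the last step left them, time stands still between calls to the robot, and variables do not carry over. Pictures are saved under pics/ and viewed, at most 10 in all, crops included, and the job is handed in when it is done.

Besides the shell and the picture viewer there is one more tool, called after "Request:" in YAML: its name, and indented under it one key for each argument. carry_out: Moves the arm, as the interface text tells. Its arguments: {"type":"object","properties":{"deltas":{"type":"array"}},"required":["deltas"]}

```bash
mkdir -p pics; ls; python3 - <<'E'
from cell import ctrl
import cv2,numpy as np
for n in("scene","top"):
    im=ctrl.get_image(n); cv2.imwrite(f"pics/{n}0.png",im[:,:,::-1])
    c=ctrl.calibration(n); print(n,{k:np.round(v,3).tolist() for k,v in c.items()})
print(ctrl.grip_depth); s=ctrl.read_state(); print(s)
E
```

```text
pics
scene {'mtx': [[557.767, 0.0, 319.011], [0.0, 557.767, 234.43], [0.0, 0.0, 1.0]], 'distortion': [-0.078, 0.0, 0.0, 0.0, 0.0], 'R': [[0.317, -0.948, 0.0], [-0.746, -0.25, -0.617], [0.585, 0.195, -0.787]], 't': [-319.319, 388.941, 1604.236]}
top {'mtx': [[491.815, 0.0, 309.78], [0.0, 491.815, 244.675], [0.0, 0.0, 1.0]], 'distortion': [-0.013, 0.0, 0.0, 0.0, 0.0], 'R': [[0.018, -1.0, 0.007], [-0.982, -0.019, -0.186], [0.186, -0.003, -0.983]], 't': [-183.027, 504.237, 1167.488]}
18.700000000000003
{'clock': 0.1, 'qpos': array([-1.28778832,  0.62921502,  0.03843974,  1.51825233, -0.02700966,
        0.99630375, -0.0199759 ]), 'qd': array([-0.00204593, -0.00139612,  0.00057086, -0.00286331, -0.00122579,
        0.00034825, -0.00113135]), 'tau': array([ 3.04136265e-03, -5.64525676e+01,  1.23065326e+00, -1.93973154e+01,
        1.13213510e-02,  5.40146735e-03,  1.44740518e-06]), 'eef_pos': array([221.93317204, 610.35417413, 230.51098923]), 'tool_rot': array([-3.13993175e+00,  3.18389298e-06,  2.79280791e+00]), 'force': array([-0.05997079, -0.97636052,  0.34927937]), 'torque': array([-0.0510559 ,  0.0136995 ,  0.04143301]), 'gripper_force': 0.0, 'width': 85.42891085118704}
```

View pics/scene0.png

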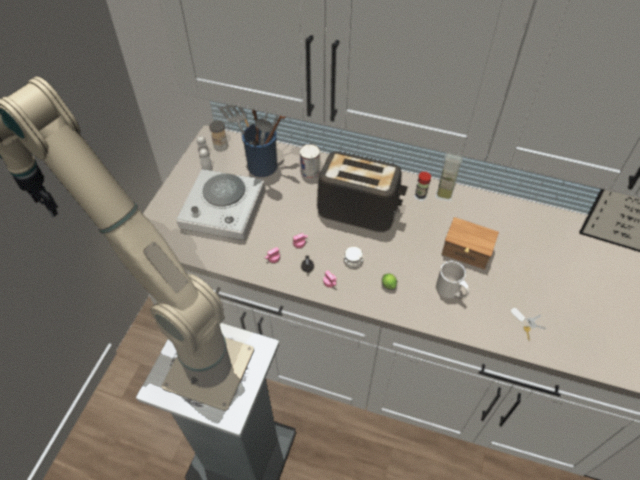

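View pics/top0.png

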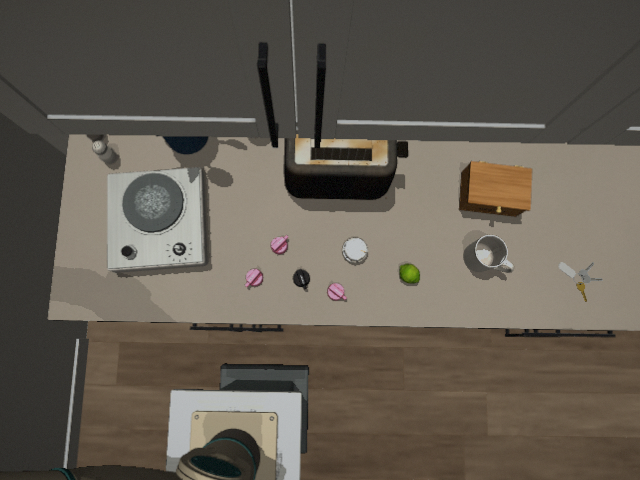

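The scene view shows the hotplate at (222,203), with the plunger at about (194,211) and the shaft at about (229,220). In the top view the plunger is at (127,251) and the shaft at (179,249).

Candidates for the knob in the top view are black (301,278) and pink (279,244), (254,277) and (336,292). I choose the black one and will check it in a close crop.

```bash
cat > h.py <<'E'
from cell import ctrl
import cv2,numpy as np
def avg(n,k): return np.mean([ctrl.get_image(n).astype(float) for _ in range(k)],0)
def ray(n,uv):
    c=ctrl.calibration(n); R=np.array(c["R"]);t=np.array(c["t"])
    p=cv2.undistortPoints(np.array([[uv]],float),np.array(c["mtx"]),np.array(c["distortion"]))[0,0]
    return -R.T@t, R.T@np.array([p[0],p[1],1])
def onz(n,uv,z):
    o,d=ray(n,uv); return o+d*(z-o[2])/d[2]
def proj(n,X):
    c=ctrl.calibration(n)
    return cv2.projectPoints(np.array(X,float).reshape(-1,3),cv2.Rodrigues(np.array(c["R"]))[0],np.array(c["t"]),np.array(c["mtx"]),np.array(c["distortion"]))[0][:,0]
E
python3 - <<'E'
from h import *
t=avg("top",10); s=avg("scene",6); np.save("t.npy",t); np.save("s.npy",s)
def crop(im,u,v,r): return cv2.resize(im[v-r:v+r,u-r:u+r,::-1].clip(0,255).astype(np.uint8),(390,290) if 0 else (290,290),interpolation=cv2.INTER_CUBIC)
out=np.vstack([np.hstack([crop(t,301,278,18),crop(t,179,250,14)]),np.hstack([crop(s,307,264,18),crop(s,229,220,14)])])
cv2.imwrite("pics/crop.png",out)
for n,uv,z in[("top",(301,278),30),("scene",(307,264),20),("top",(179,249),82),("scene",(229,220),82),("top",(127,251),86),("scene",(194,211),86)]: print(n,uv,onz(n,uv,z).round(1))
E
```

```text
top (301, 278) [ 426.6 -153.4   30. ]
scene (307, 264) [ 427.2 -152.8   20. ]
top (179, 249) [484.5 139.5  82. ]
scene (229, 220) [472.1 135.3  82. ]
top (127, 251) [476.6 262.1  86. ]
scene (194, 211) [467.8 261.4  86. ]
```

View pics/crop.png

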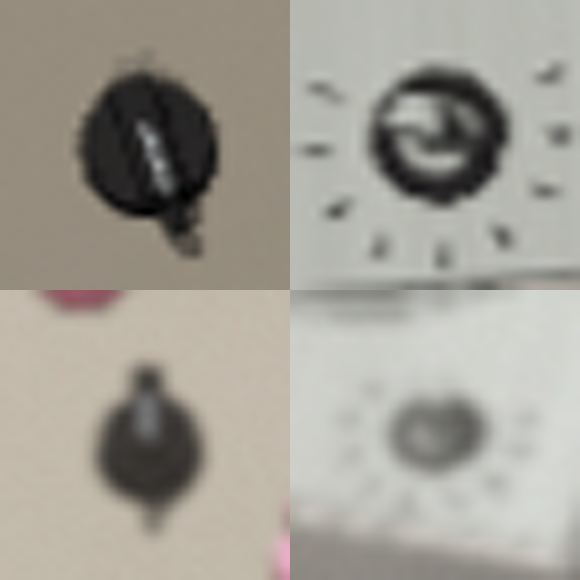

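Crop: the black knob at top (301,278) is confirmed. Its nose points to lower right, with the pale line running (145,125) to (168,190) in the crop. The shaft stands in a dark ring at about (179,249). I'll now measure precisely and enlarge the shaft.

```bash
python3 - <<'E'
from h import *
t=np.load("t.npy"); s=np.load("s.npy")
g=t.mean(2)
def blob(g,u,v,r,th,mn=5,hull=True):
    sub=g[v-r:v+r,u-r:u+r]; k=8
    S=cv2.resize(sub,None,fx=k,fy=k,interpolation=cv2.INTER_CUBIC)
    cs,_=cv2.findContours((S<th).astype(np.uint8),cv2.RETR_EXTERNAL,cv2.CHAIN_APPROX_NONE)
    c=max(cs,key=cv2.contourArea)
    pts=(c[:,0]+.5)/k-.5+[u-r,v-r]
    return pts
for nm,u,v,r,th,z in[("plunger",127,251,11,90,86),("ring",179,249,11,110,60),("knob",301,278,16,85,18)]:
    p=blob(g,u,v,r,th); (c,rad)=cv2.minEnclosingCircle(p.astype(np.float32)); e=cv2.fitEllipse(p.astype(np.float32))
    W=np.array([onz("top",q,z) for q in p]); e2=cv2.fitEllipse(W[:,:2].astype(np.float32))
    print(nm,"px",np.round(e[0],2),"world ellipse",np.round(e2[0],1),np.round(e2[1],1),"span",np.ptp(W[:,:2],0).round(1))
# knob line
p=np.argwhere(g[264:292,288:316]>0); sub=g[268:288,292:311]
S=cv2.resize(t[262:300,286:318].mean(2),None,fx=8,fy=8,interpolation=cv2.INTER_CUBIC)
# pale line: bright inside the top
m=np.zeros_like(S,np.uint8); cv2.circle(m,(int((301-286)*8),int((279-262)*8)),52,1,-1)
q=np.argwhere((S>85)&(m>0)); wl=np.array([onz("top",((b+.5)/8-.5+286,(a+.5)/8-.5+262),40)[:2] for a,b in q])
c=wl.mean(0); U,D,V=np.linalg.svd(wl-c,full_matrices=False); print("line n",len(q),"ctr",c.round(1),"dir",V[0].round(3),"len",np.ptp((wl-c)@V[0]).round(1),np.ptp((wl-c)@V[1]).round(1))
# hob edges
for uv in[(108,175),(201,167),(205,263),(109,271)]: print(uv,onz("top",uv,60).round(0))
k=28
def big(im,u,v,r): return cv2.resize(im[v-r:v+r,u-r:u+r,::-1].clip(0,255).astype(np.uint8),(390,390),interpolation=cv2.INTER_CUBIC)
cv2.imwrite("pics/shaft.png",np.hstack([big(t,178,249,9),big((s-90)*1.6,229,219,9)]))
cv2.imwrite("pics/hob.png",cv2.resize(t[150:290,95:225,::-1].clip(0,255).astype(np.uint8),(557,600),interpolation=cv2.INTER_CUBIC))
E
```

```text
plunger px [127.07 251.06] world ellipse [476.4 261.9] [25.2 30.1] span [27.8 30.9]
ring px [178.94 248.7 ] world ellipse [489.1 145.5] [31.5 32.1] span [32.8 32.5]
knob px [301.4  278.85] world ellipse [ 426.  -154.2] [40.8 54.5] span [56.5 43.2]
line n 901 ctr [ 422.9 -155.4] dir [-0.935 -0.354] len 21.9 5.1
(108, 175) [674. 337.  60.]
(201, 167) [699. 104.  60.]
(205, 263) [455.  80.  60.]
(109, 271) [431. 311.  60.]
```

View pics/shaft.png

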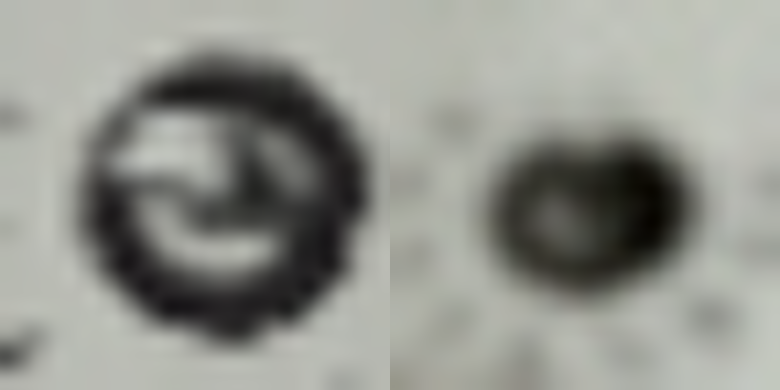

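View pics/hob.png

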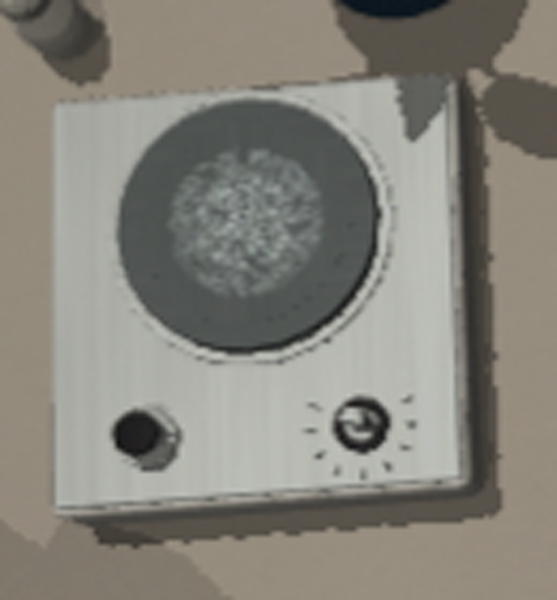

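Hob crop: the plunger head is at top px (127,251). The shaft is in the printed ring at (179,249). The light D-top sits upper left in the ring, with its flat toward the image bottom (-x). I'll fit the hob edges and the flat's edge.

```bash
python3 - <<'E'
from h import *
t=np.load("t.npy"); s=np.load("s.npy"); g=t.mean(2)
# hob top edges in the top view: steepest gradient along scan lines, line fit in world at z=60
G=cv2.GaussianBlur(g,(0,0),.7); gx=np.gradient(G,axis=1); gy=np.gradient(G,axis=0)
def sub(a,i):
    y0,y1,y2=abs(a[i-1]),abs(a[i]),abs(a[i+1]); return i+.5*(y0-y2)/(y0-2*y1+y2)
L=[]
for v in range(185,262,3): i=102+np.argmax(gx[v,102:114]); L.append((sub(gx[v],i),v))
B=[]
for u in range(116,180,3): i=164+np.argmax(gy[164:182,u]); B.append((u,sub(gy[:,u],i)))
Rr=[]
for v in range(190,258,3): i=197+np.argmin(gx[v,197:212]); Rr.append((sub(gx[v],i),v))
F=[]
for u in range(115,200,3): i=258+np.argmin(gy[258:276,u]); F.append((u,sub(gy[:,u],i)))
for nm,P in(("left",L),("back",B),("right",Rr),("front",F)):
    W=np.array([onz("top",p,60)[:2] for p in P]); vx,vy,x0,y0=cv2.fitLine(W.astype(np.float32),cv2.DIST_HUBER,0,.01,.01).ravel()
    n=np.array([-vy,vx]); r=(W-[x0,y0])@n
    print(nm,"dir",np.round([vx,vy],3),"ang",round(float(np.degrees(np.arctan2(vy,vx))),2),"pt",np.round([x0,y0],1),"med|r|",np.round(np.median(abs(r)),2))
# shaft flat: contour of the bright tip
k=12;u0,v0,r=178,249,9
S=cv2.resize(g[v0-r:v0+r,u0-r:u0+r],None,fx=k,fy=k,interpolation=cv2.INTER_CUBIC)
for th in(120,135,150,165):
    cs,_=cv2.findContours((S>th).astype(np.uint8),cv2.RETR_LIST,cv2.CHAIN_APPROX_NONE)
    for c in cs:
        a=cv2.contourArea(c)/k/k; 
        if 5<a<60:
            P=(c[:,0]+.5)/k-.5+[u0-r,v0-r]; W=np.array([onz("top",q,82)[:2] for q in P]);
            print(th,"area px",round(a,1),"ctr",W.mean(0).round(1),"x",W[:,0].min().round(1),W[:,0].max().round(1),"y",W[:,1].min().round(1),W[:,1].max().round(1),"MER",cv2.minAreaRect(W.astype(np.float32)))
print(g[243:256,172:187].round(0).astype(int))
E
```

```text
left dir [0.995 0.098] ang 5.63 pt [562.3 328.3] med|r| 0.13
back dir [ 0.092 -0.996] ang -84.71 pt [687.1 224.6] med|r| 0.49
right dir [0.996 0.094] ang 5.38 pt [544.2  90.3] med|r| 0.14
front dir [ 0.097 -0.995] ang -84.41 pt [445.1 183.4] med|r| 0.12
120 area px 9.7 ctr [480.6 141.8] x 477.1 485.1 y 134.2 148.6 MER ((480.4095153808594, 141.97166442871094), (15.157353401184082, 5.956790447235107), 69.5685043334961)
120 area px 14.0 ctr [490.5 145.7] x 486.0 494.9 y 139.8 152.5 MER ((490.9407043457031, 145.70974731445312), (12.836125373840332, 8.38519287109375), 77.43097686767578)
135 area px 7.0 ctr [480.3 141.6] x 477.5 484.5 y 134.6 147.9 MER ((480.2131042480469, 141.71868896484375), (13.909921646118164, 4.987274646759033), 71.42483520507812)
135 area px 11.3 ctr [490.5 145.7] x 486.6 494.7 y 140.4 151.9 MER ((490.98968505859375, 145.702392578125), (11.704385757446289, 7.545668125152588), 79.1568603515625)
150 area px 8.8 ctr [490.6 145.8] x 487.2 494.4 y 141.0 151.3 MER ((491.06463623046875, 145.80357360839844), (10.43450927734375, 6.750851631164551), 80.73417663574219)
165 area
[... 278 characters left out ...]
2 183]
 [184 155  96 131 162 160 133  99  74  48  37  39  79 156 183]
 [169 112  98 156 182 177 157 105  84 112  83  38  41 110 167]
 [165 103 141 181 183 181 170 117  59  97 109  72  38  62 153]
 [141  66  73  99 107 123 146 108  42  58  98  78  38  50 150]
 [135  56  38 108 137 107  82  69  48  51  58  48  38  50 151]
 [134  54  37  93 154 133  90  90  84  80  57  36  38 111 167]
 [160  96  37  50 123 164 171 172 174 127  52  30  42 143 180]
 [182 126  44  38  60  92 117 127 106  67  41  37  55 150 182]
 [185 178 121  42  37  43  53  58  47  37  38  48 140 177 182]
 [185 186 178 124  51  37  38  39  38  53  55 140 178 181 182]
 [185 185 186 178 170 149 104  65  77 144 169 179 183 181 182]]
```

Request:
carry_out:
  deltas: [0,0,0,-0.02,-0.0133,0,1,0,0,0,-0.036,-0.024,0.01,1,0,0,0,-0.036,-0.024,0.01,1,0,0,0,-0.036,-0.024,0.01,1,0,0,0,-0.036,-0.024,0.01,1,0,0,0,-0.036,-0.024,0.01,1,0,0,0,-0.036,-0.024,0.01,1,0,0,0,-0.036,-0.024,0.01,1,0,0,0,-0.036,-0.024,0.01,1,0,0,0,-0.03,-0.02,0.01,1,0,0,0,-0.02,-0.0149,0.01,1,0,0,0,0,0,0,1]

```text
clock: 2.4
eef_pos: [477.4, 260.3, 130.8]
tool_rot: [-3.14, 0.0, 2.788]
force: [-0.7, 0.7, 0.6]
width: 0.3
gripper_force: 0.0
```

```bash
cat >> h.py <<'E'
def go(x,y,z,yaw=None):
    s=ctrl.read_state(); p=s["eef_pos"]; a=s["tool_rot"][2]; d=np.array([x,y,z])-p
    print("t",round(s["clock"],2),"pos",p.round(1),"rot",s["tool_rot"].round(3),"F",s["force"].round(1),"w",round(s["width"],1),"gf",round(s["gripper_force"],1),"q",s["qpos"].round(2))
    print("tool delta mm",np.round([d[0]*np.cos(a)+d[1]*np.sin(a),d[0]*np.sin(a)-d[1]*np.cos(a),-d[2]],1),"" if yaw is None else ("wz deg",round(np.degrees(a-yaw),1)))
E
python3 - <<'E'
from h import *
go(476.5,262.5,120)
s=np.load("s.npy"); g=s.mean(2); k=8
for nm,u,v,r,z in(("plunger",194,211,9,86),("ring",229,219,9,60),("knob",307,265,16,18)):
    S=cv2.resize(g[v-r:v+r,u-r:u+r],None,fx=k,fy=k,interpolation=cv2.INTER_CUBIC); th=(S.min()+np.percentile(S,95))/2
    cs,_=cv2.findContours((S<th).astype(np.uint8),cv2.RETR_EXTERNAL,cv2.CHAIN_APPROX_NONE); c=max(cs,key=cv2.contourArea)
    P=(c[:,0]+.5)/k-.5+[u-r,v-r]; W=np.array([onz("scene",q,z)[:2] for q in P]).astype(np.float32); e=cv2.fitEllipse(W)
    print(nm,"px",P.mean(0).round(1),np.round(e[0],1),np.round(e[1],1))
E
```

```text
t 2.4 pos [477.4 260.3 130.8] rot [-3.14   0.     2.788] F [-0.7  0.7  0.6] w 0.3 gf 0.0 q [-0.56  0.62  0.01  1.91 -0.    0.62  0.67]
tool delta mm [ 1.6  1.8 10.8] 
plunger px [194.9 211.2] [468.7 258.8] [23.5 53.1]
ring px [228.8 219.4] [489.9 147. ] [30.2 31. ]
knob px [307.1 264.5] [ 425.7 -153.7] [39.8 65.9]
```

Both views put the ring at about (489.5, 146), and the plunger is at about (477, 264). I'll press the plunger now.

Request:
carry_out:
  deltas: [0,0,0,0.0014,0.0034,0.01,1,0,0,0,0,0,0.014,1,0,0,0,0,0,0.012,1,0,0,0,0,0,0.006,1,0,0,0,0,0,0.004,1,0,0,0,0,0,0.003,1,0,0,0,0,0,0.002,1,0,0,0,0,0,0,1]

```text
clock: 3.4
eef_pos: [475.9, 266.5, 80.5]
tool_rot: [-3.141, -0.001, 2.793]
force: [-3.2, -0.1, 3.2]
width: -0.1
gripper_force: 1.8
```

Request:
carry_out:
  deltas: [0,0,0,0,0,0.002,1,0,0,0,0,0,0.002,1,0,0,0,0,0,0.002,1,0,0,0,0,0,0,1,0,0,0,0,0,0,1]

```text
clock: 4.03
eef_pos: [476.4, 266.6, 77.6]
tool_rot: [3.14, 0.001, 2.793]
force: [-8.5, -3.6, 33.5]
width: -0.0
gripper_force: 16.6
```

The plunger hit its stop at z 77.6 and the force jumped to 33 N. I'll retract, turn toward the knob's yaw and open.

Request:
carry_out:
  deltas: [0,0,0,0,0,-0.003,1,0,0,0,0,0,-0.006,1,0,0,0,0,0,-0.02,1,0,0,10,0,0,-0.03,1,0,0,10,0,0,-0.03,0,0,0,10,0,0,0,0,0,0,10,0,0,0,0,0,0,10,0,0,0,0,0,0,10,0,0,0,0,0,0,10,0,0,0,0,0,0,10,0,0,0,0,0,0,10,0,0,0,0]

```text
clock: 5.52
eef_pos: [477.3, 266.4, 163.2]
tool_rot: [3.14, -0.0, 1.216]
force: [0.1, 0.7, -0.3]
width: 42.6
gripper_force: 0.0
```

```bash
python3 - <<'E'
from h import *
t=avg("top",4); np.save("t2.npy",t); g=t.mean(2); g0=np.load("t.npy").mean(2)
# knob: nose side blob and skirt from the first picture, scene pale line too
k=8;u,v,r=301,278,18
S=cv2.resize(g0[v-r:v+r,u-r:u+r],None,fx=k,fy=k,interpolation=cv2.INTER_CUBIC)
cs,_=cv2.findContours((S<85).astype(np.uint8),cv2.RETR_EXTERNAL,cv2.CHAIN_APPROX_NONE); c=max(cs,key=cv2.contourArea)
P=(c[:,0]+.5)/k-.5+[u-r,v-r]
W=np.array([onz("top",q,12)[:2] for q in P])
ctr=W.mean(0)
for _ in range(20): # circle fit, dropping nose points
    A=np.c_[2*W,np.ones(len(W))]; d=np.hypot(*(W-ctr).T); m=d<24.
    x=np.linalg.lstsq(A[m],(W[m]**2).sum(1),rcond=None)[0]; ctr=x[:2]
R=np.sqrt(x[2]+ctr@ctr); W2=np.array([onz("top",q,22)[:2] for q in P]); i=np.argsort(-np.hypot(*(W2-ctr).T))[:12]
tip=W2[i].mean(0); dd=tip-ctr
print("skirt",ctr.round(1),"R",R.round(1),"nose tip",tip.round(1),"reach",np.hypot(*dd).round(1),"yaw deg",np.degrees(np.arctan2(-dd[1],-dd[0])).round(1))
go(426,-154,110,0.34)
E
```

```text
skirt [ 429.3 -153.1] R 22.1 nose tip [ 395.5 -168.1] reach 37.0 yaw deg 23.9
t 5.72 pos [476.8 266.5 163.2] rot [3.141 0.    1.225] F [-0.9  0.1  0.4] w 42.5 gf 0.0 q [-0.87  0.62  0.47  1.89 -0.4   0.73 -0.51]
tool delta mm [-412.8   94.6   53.2] ('wz deg', np.float64(50.7))
```

Request:
carry_out:
  deltas: [0,0,9.7,0,0,0,0,0,0,9.7,0,0,0,0,0,0,9.7,0,0,0,0,0,0,9.7,0,0,0,0,0,0,9.7,0,0,0,0,0,0,0,-0.01,0.02,0,0,0,0,0,-0.02,0.038,0,0,0,0,0,-0.023,0.043,0,0,0,0,0,-0.023,0.043,0,0,0,0,0,-0.023,0.043,0,0,0,0,0,-0.023,0.043,0,0,0,0,0,-0.023,0.043,0,0]

```text
clock: 7.22
eef_pos: [441.7, -42.4, 163.5]
tool_rot: [3.141, -0.001, 0.379]
force: [0.2, -0.1, -0.2]
width: 42.7
gripper_force: 0.0
```

Request:
carry_out:
  deltas: [0,0,0,-0.022,0.04,0,0,0,0,0,-0.02,0.035,0,0,0,0,0,-0.012,0.025,0.02,0,0,0,0,0,0,0.03,0,0,0,0,0,0,0,0]

```text
clock: 7.85
eef_pos: [426.7, -153.6, 112.2]
tool_rot: [-3.139, 0.002, 0.376]
force: [-0.1, 0.3, -0.4]
width: 42.8
gripper_force: 0.0
```

```bash
python3 -c "
from h import *
go(428.5,-153.4,20,0.375)"
```

```text
t 7.85 pos [ 426.7 -153.6  112.2] rot [-3.139e+00  2.000e-03  3.760e-01] F [-0.1  0.3 -0.4] w 42.8 gf 0.0 q [-0.08  0.62  0.53  2.17 -0.65  0.52 -0.24]
tool delta mm [ 1.7  0.5 92.2] ('wz deg', np.float64(0.1))
```

Request:
carry_out:
  deltas: [0,0,0,0.0017,0.0005,0.02,0,0,0,0,0,0,0.03,0,0,0,0,0,0,0.025,0,0,0,0,0,0,0.012,0,0,0,0,0,0,0.004,0,0,0,0,0,0,0,0,0,0,0,0,0,0,0.5,0,0,0,0,0,0,1,0,0,0,0,0,0,1,0,0,0,0,0,0,1,0,0,0,0,0,0,1]

```text
clock: 9.22
eef_pos: [430.2, -153.5, 23.0]
tool_rot: [3.141, -0.001, 0.376]
force: [-0.6, -0.3, 5.3]
width: 12.6
gripper_force: 58.7
```

```bash
python3 -c "
from h import *
go(428.5,-153.4,20,0.375)"
```

```text
t 9.22 pos [ 430.2 -153.5   23. ] rot [ 3.141e+00 -1.000e-03  3.760e-01] F [-0.6 -0.3  5.3] w 12.6 gf 58.7 q [ 0.08  0.77  0.3   2.2  -0.84  0.28 -0.08]
tool delta mm [-1.6 -0.7  3. ] ('wz deg', np.float64(0.0))
```

Request:
carry_out:
  deltas: [0,0,0,0,0,-0.005,1,0,0,0,0,0,-0.02,1,0,0,0,0,0,-0.04,1,0,0,0,0,0,-0.04,1,0,0,0,0,0,0,1,0,0,0,0,0,0,1]

```text
clock: 9.98
eef_pos: [429.6, -152.8, 127.2]
tool_rot: [-3.141, -0.0, 0.376]
force: [0.5, 0.3, -0.7]
width: 12.5
gripper_force: 58.5
```

```bash
python3 - <<'E'
from h import *
go(489.5,146,135,-0.22)
E
```

```text
t 9.97 pos [ 429.6 -152.8  127.2] rot [-3.141 -0.     0.376] F [ 0.5  0.3 -0.7] w 12.5 gf 58.5 q [-0.12  0.61  0.59  2.15 -0.64  0.56 -0.24]
tool delta mm [ 165.5 -255.9   -7.8] ('wz deg', np.float64(34.2))
```

Request:
carry_out:
  deltas: [0,0,0,0.012,-0.018,-0.008,1,0,0,0,0.024,-0.037,0,1,0,0,0,0.028,-0.0435,0,1,0,0,0,0.028,-0.0435,0,1,0,0,0,0.028,-0.0435,0,1,0,0,0,0.026,-0.041,0,1,0,0,8.5,0.0195,-0.0294,0,1,0,0,8.5,0,0,0,1,0,0,8.5,0,0,0,1,0,0,8.7,0,0,0,1,0,0,0,0,0,0,1]

```text
clock: 11.35
eef_pos: [488.9, 145.1, 133.9]
tool_rot: [3.139, 0.002, -0.22]
force: [0.1, -0.2, -0.9]
width: 12.7
gripper_force: 58.6
```

```bash
python3 - <<'E'
from h import *
go(489.5,146,93,-0.22)
t=avg("top",3); s=avg("scene",3); np.save("t3.npy",t);np.save("s3.npy",s)
def crop(im,u,v,r): return cv2.resize(im[v-r:v+r,u-r:u+r,::-1].clip(0,255).astype(np.uint8),(390,390),interpolation=cv2.INTER_CUBIC)
cv2.imwrite("pics/c3.png",np.hstack([crop(t,175,247,26),crop(s,229,212,26)]))
E
```

```text
t 11.35 pos [488.9 145.1 133.9] rot [ 3.139e+00  2.000e-03 -2.200e-01] F [ 0.1 -0.2 -0.9] w 12.7 gf 58.6 q [-0.88  0.74  0.86  2.01 -0.81  0.78 -1.32]
tool delta mm [ 0.3 -1.  40.9] ('wz deg', np.float64(-0.0))
```

View pics/c3.png

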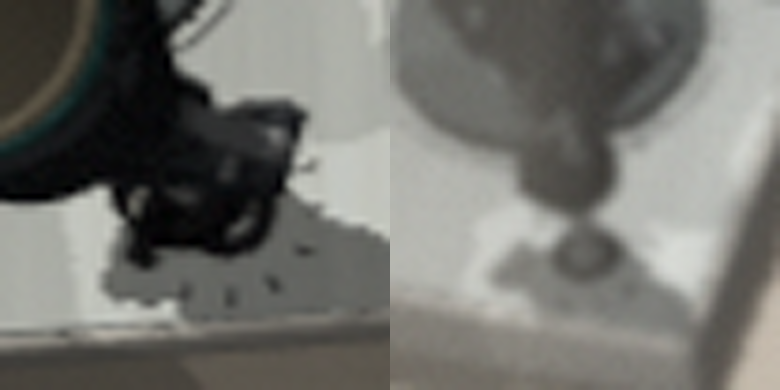

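The left (top) crop shows the nose tip at (145,258), just left of the ring. The right (scene) crop shows the skirt centred at (567,175), the nose pointing down and the ring at (587,250). I'll compare these with projections.

```bash
python3 - <<'E'
from h import *
t=np.load("t3.npy"); s=np.load("s3.npy"); z0=134-22.5; a=-.22; x,y=488.9,145.1
pts=[(x,y,z0+9),(x-31*np.cos(a),y-31*np.sin(a),z0+22),(489.5,146,60)]
for n in("scene","top"): print(n,"axis,nose,ring expected px",proj(n,pts).round(1).tolist())
g=s.mean(2)
for v in range(205,215): print(v,g[v,214:240].round().astype(int))
print("nose top view"); g=t.mean(2)
print(g[250:260,160:178].round().astype(int))
E
```

```text
scene axis,nose,ring expected px [[226.9, 208.0], [220.6, 211.6], [229.0, 219.6]]
top axis,nose,ring expected px [[172.5, 244.2], [167.1, 256.1], [178.8, 248.5]]
205 [120 116 107 105 100  97  91  91  87  86  83  83  93  91  80  70  64  69
 102 137 153 150 153 168 182 184]
206 [146 143 133 131 123 112  98  88  86  82  79  83  89  88  83  74  62  61
  87 131 161 171 172 179 185 184]
207 [157 153 152 150 146 129 102  90  84  79  79  79  83  84  81  72  65  61
  84 131 167 182 183 184 186 184]
208 [169 167 162 160 152 135 106  86  85  80  80  77  75  75  74  69  63  61
  81 124 170 182 183 186 184 184]
209 [178 175 174 171 167 146 110  89  85  81  80  75  74  71  71  68  62  61
  82 128 170 184 184 186 184 184]
210 [178 177 178 177 172 156 113  85  84  81  79  77  74  73  70  66  63  65
  90 136 171 182 183 183 182 184]
211 [178 177 177 180 178 159 128 101  87  79  79  77  74  72  69  67  65  77
 113 151 177 183 184 183 183 183]
212 [176 180 177 182 183 178 163 137 109  91  81  77  74  70  70  69  81 102
 142 169 183 183 185 183 184 184]
213 [179 180 181 185 189 193 190 173 149 122 104  
[... 236 characters left out ...]
  9  14   8  11  14  11]
 [193 191 191 192 157  97  45  11   9   9   7   7  12  14  13  12   8   6]
 [194 192 190 191 151  94  57  14  10   6   5   5   9  11   9   4   9   8]
 [194 191 189 170 124  87  49  12  16   7   6   7   9   8   4   5   6  12]
 [193 191 190 153 105  75  28  17  11  43  69  75  68  64  70  60  34  12]
 [193 191 189 150 102  77  33  17  12  32  67  92  97  98  98  96  94  80]
 [193 190 189 150 102  99  83  52  27  57  86  99 102 101 102 102 100  97]
 [193 191 155 112 103 103  99  94  92  95 100 102 101 101 103 101 101 100]
 [194 191 150 103 103 102 101 100 100  99 100 101 102  92  96 101 100 100]
 [193 191 149 102 101 102 100  99  98  99 100 101 102  76  83 101 100 100]]
```

Request:
carry_out:
  deltas: [0,0,0,0.0008,-0.0007,0.01,1,0,0,0,0,0,0.01,1,0,0,0,0,0,0.005,1,0,0,0,0,0,0.002,1,0,0,0,0,0,0.0015,1,0,0,0,0,0,0.0015,1,0,0,0,0,0,0,1]

```text
clock: 12.52
eef_pos: [490.8, 145.9, 105.3]
tool_rot: [-3.142, -0.0, -0.221]
force: [-0.4, -0.8, -0.2]
width: 12.3
gripper_force: 58.6
```

Request:
carry_out:
  deltas: [0,0,0,-0.0008,0,0.0015,1,0,0,0,0,0,0.0015,1,0,0,0,0,0,0.001,1,0,0,0,0,0,0,1]

```text
clock: 13.02
eef_pos: [489.9, 145.9, 101.2]
tool_rot: [3.141, 0.0, -0.222]
force: [-0.2, -0.1, -0.7]
width: 12.6
gripper_force: 58.6
```

Request:
carry_out:
  deltas: [0,0,0,0,0,0.0015,1,0,0,0,0,0,0.0015,1,0,0,0,0,0,0,1]

```text
clock: 13.4
eef_pos: [490.0, 145.9, 98.2]
tool_rot: [3.141, 0.0, -0.222]
force: [0.4, -2.0, -1.5]
width: 12.4
gripper_force: 58.6
```

Request:
carry_out:
  deltas: [0,0,0,0,0,0.0015,1,0,0,0,0,0,0.0015,1,0,0,0,0,0,0.0015,1,0,0,0,0,0,0,1]

```text
clock: 13.9
eef_pos: [490.0, 145.9, 93.6]
tool_rot: [3.141, 0.0, -0.222]
force: [-0.5, -2.2, -0.9]
width: 12.6
gripper_force: 58.6
```

Request:
carry_out:
  deltas: [0,0,0,0,0,0.0015,1,0,0,0,0,0,0.0015,1,0,0,0,0,0,0.0015,1,0,0,0,0,0,0,1]

```text
clock: 14.4
eef_pos: [490.1, 145.9, 89.4]
tool_rot: [3.142, -0.0, -0.222]
force: [-1.1, -1.3, 3.3]
width: 12.4
gripper_force: 59.1
```

Contact comes about where it should when fully home, with 3.3 N. I'll press through the spring travel.

Request:
carry_out:
  deltas: [0,0,0,0,0,0.0015,1,0,0,0,0,0,0.0015,1,0,0,0,0,0,0,1]

```text
clock: 14.78
eef_pos: [490.1, 145.9, 86.4]
tool_rot: [-3.142, -0.0, -0.222]
force: [-0.9, -2.8, 5.4]
width: 12.8
gripper_force: 59.5
```

Request:
carry_out:
  deltas: [0,0,0,0,0,0.0015,1,0,0,0,0,0,0.001,1,0,0,0,0,0,0,1,0,0,0,0,0,0,1]

```text
clock: 15.28
eef_pos: [490.2, 145.9, 84.7]
tool_rot: [-3.141, -0.0, -0.222]
force: [-2.5, -1.4, 14.1]
width: 12.4
gripper_force: 60.7
```

Request:
carry_out:
  deltas: [0,0,0,0,0,0.0008,1,0,0,0,0,0,0,1,0,0,0,0,0,0,1]

```text
clock: 15.65
eef_pos: [490.2, 145.9, 84.6]
tool_rot: [-3.14, -0.0, -0.222]
force: [-5.2, -2.8, 20.5]
width: 12.5
gripper_force: 61.6
```

```bash
python3 - <<'E'
from h import *
go(490,146,84.5,-.22)
t=avg("top",2); s=avg("scene",2)
def crop(im,u,v,r): return cv2.resize(im[v-r:v+r,u-r:u+r,::-1].clip(0,255).astype(np.uint8),(390,390),interpolation=cv2.INTER_CUBIC)
cv2.imwrite("pics/c4.png",np.hstack([crop(t,155,247,36),crop(s,215,212,26)]))
E
```

```text
t 15.65 pos [490.2 145.9  84.6] rot [-3.14  -0.    -0.222] F [-5.2 -2.8 20.5] w 12.5 gf 61.6 q [-0.82  0.8   0.76  2.04 -0.92  0.68 -1.23]
tool delta mm [-0.2 -0.   0.1] ('wz deg', np.float64(-0.1))
```

View pics/c4.png

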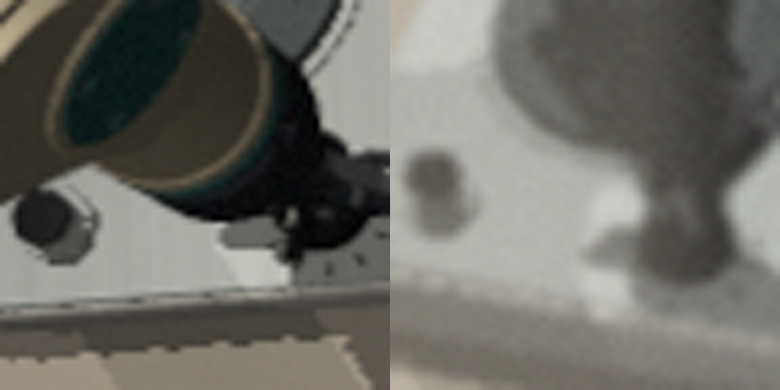

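The knob sits down over the ring and covers it (scene crop at about (685,240)), and the plunger head is back up (435,180). The knob's underside works out at about 61.6 mm against 62 expected, with a hard stop at 20 N. I'm handing the job in.

```bash
python3 -c "
from cell import ctrl
print(ctrl.finish_job())"
```

```text
the job is handed in; nothing more can be done
None
```

I pressed the reset plunger to its stop and it sprang back up, then fitted the black knob on the D-shaft and am holding it at the end of the shaft's travel with about 20 N; the job is handed in at about 16 s, but no verdict was returned.

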